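Clip the relay module onto the controller's rail

ROBOT

A 7-joint arm with a two-finger parallel gripper is mounted at the origin on a cart in front of the work surface, level with it; the furniture and walls round the work are solid. World frame = base frame: x ahead of the robot, y to its left, z up, the work surface at z = 0. Lengths are in m, angles in rad, forces in N, time in s.
With the tool pointing down it reaches from about 0.425 to 0.925 m from the base axis. Payload 6.8 kg.
Tool frame: the origin (TCP) lies on the centre line of the jaws, within the pads' length; the fingertips stand 25 mm ahead of it and the grasp point (between the pads) lies 6 mm ahead of it; z points along the fingers, y is the line along which they close (so a half turn about z gives the same grasp; the last joint's range is limited). The gripper opens to 85 mm and grips with 20 to 120 N. Pads are 22 mm wide; open, the fingers measure 114 mm over their backs; the gripper's body (76 mm by 85 mm) begins 54 mm behind the grasp point. The pads swing forward as they close: fully open they stand 13 mm farther back than shut.
Start: joints at [-1.289, 0.477, 0.022, 1.555, -0.011, 1.109, -0.083], TCP at [0.257, 0.624, 0.256] pointing down, gripper open.
Joint ranges: [-2.96, 2.96], [-0.34, 2.1], [-1.41, 1.46], [0.24, 2.44], [-1.37, 4.51], [0.17, 1.92], [-2.96, 2.96]. Speed limits (rad/s): [2.39, 2.39, 3.14, 3.14, 3.14, 3.14, 3.14].

INTERFACE

Orientations are given as a rotation vector (axis times angle).
In Python, from bench import telemetry, grab_frame, job gives the robot as it stands.
- The arm moves only by the tool apply_moves, never from a script. Its argument "rows" is a list of rows, each a list of 2 entries, a list of its own where there are three numbers: the shift along the tool's x, y, z each as a share of 250 mm, from -1 to 1, then the turn, a rotation vector about the tool's x, y, z each as a share of pi rad, from -1 to 1. A call has 1 to 10 rows; each row is the pose to reach, as a shift and turn from the pose commanded when the call began, along the tool's axes at that moment, turning the shorter way round; what a row does not reach only later rows make up. A row lasts 1/8 s, in which the tool goes at most 62.5 mm and 10.7 degrees, less where a joint would pass 70% of its speed; a pose out of reach is approached as far as the arm can. A call with a number of a shift or a turn outside -1 to 1 is refused whole. A call with a gripper value outside its range is refused whole. "jaw" is the gripper's target within -1 to 1 (fully open at 1, half-way at 0, shut at -1), set as the call begins (left out, the last holds). The fingers move at their own pace and stop on an object; "newtons" is the grip in N (left out, the last holds). Time passes only in rows, so rows that repeat a pose let the fingers close. It gives the time, the measured TCP pose, the force, the opening and the grip force at its end, in the units of the state.
- telemetry.get_obs(): the state, without advancing time (a new reading comes with each control period).
- grab_frame(name): name is "scene" or "top"; returns a dict with "frame" (420x560x3 uint8, red, green, blue), "vertical_fov" (degrees; the focal length in pixels is half the picture's height over the tangent of half this angle, whatever the lens; pixels are square), "cx", "cy" (the principal point, pixels), "origin" and "attitude" of the camera in the world. Camera axes: x right, y up, looking along -z (the intrinsics and any distortion apply to the point x, -y, -z); pixel columns grow to the right and rows downward; lengths in m; the calibration is good to about 2 mm. A picture is of the moment at which its call begins. There is no depth.
- job.hand_in(): hands the job in; it is judged then, once.
The state is a dict: "clock": time; "joints": joint angles; "qvel": joint speeds; "tau": joint torques, N m; "tcp_pos": TCP position; "orientation": TCP orientation; "contact_force": force on the tool from outside, world axes, zero at the start; "moment": the same for the moment, N m; "grip_width": finger opening in m; "gripper_force": force on a finger pad.
Only numpy, scipy, OpenCV 4.12 (cv2) and the standard library are available. Lean on these libraries where they do the work, as an engineer would, in place of code of your own. Each camera call takes 0.05 s, during which the arm holds its last target. There are 200 camera calls.

TASK

Fit the white relay module onto the controller plate's steel rail, about midway between the grey end stops: tip it foot end up, hook its fixed lip under the flange on the robot's side until it is home against the edge, then rock it down until the orange sprung foot clicks under the far flange and it sits level, and let go. Go gently, never bearing on the rail with more than 25 N, and leave the jar, glass jug and cork block where they are.

Things in the scene. Friction and masses are not known exactly. Their poses are not given: they have to be found in the camera images.
- panel: Grey steel plate 138 x 240 x 8 mm fixed on the bench; origin on its underside, x across it (-58 to +80 mm) away from the robot, y along it, z up. Grey wiring duct, 32 mm high over the bench, along its far edge (x +53 to +77 mm). A steel top-hat rail lies along its y, near x = 0. Grey end stops, 10 mm wide, 18 mm high, stand on the rail at y = -75 and +75 mm.
- rail_nominal (a point): Point on the panel, 23 mm above its origin, level with the rail's top; axes as the panel's. Rail 210 mm long, 35 mm wide over two 2.3 mm thick flanges, each overhanging its walls 6.5 mm with 12.7 mm of air below. Its mid-line is nominally here, but its holes are slotted: it really lies up to 7 mm off to +x or -x. No reading shows this; feel for its edge.
- module_grip (a point): Centre of the relay module's white housing, 60 (x) x 36 (y) x 48 (z) mm, flat sides to grip (36 mm) in the upper half; about 0.16 kg. x from lip to foot, y along the rail once fitted, z up. 25.5 mm above the housing's underside (which comes to rest on the rail's top), 22.5 below its top (a blue middle part is 5.5 higher), 36 mm above the bench as it stands on its legs.
- lip_tip (a point): Top edge of the rigid lip's tip, (-14.5, 0, -30.7) mm from module_grip; module's axes. The lip points to +x from a leg (inner face x = -18 mm); lip 5.2 to 7.8 mm below the underside, so the pocket for the near flange is 5.2 mm high, 3.5 mm deep. Hook it with the foot end tipped up 17 to 25 degrees: with less, the foot strikes the far flange; with more, the lip strikes the rail's wall.
- foot_nose (a point): Tip of the orange sprung foot at the module's +x end, (14, 0, -30) mm from module_grip when out; module's axes. Below the tip the nose is a ramp, 30 degrees from upright, reaching 10 mm below the underside at 17 mm from the module's middle: pressed down on the flange it pushes the foot outwards, until it snaps back beneath.
- foot (a joint): Travel of the sprung foot along the module's +x, m: 0 = fully out (latched under the flange, or free), up to 0.005 = pushed back. Its spring pushes with 1.2 N at 0 and 0.6 N more per mm; on the ramp, some 3 to 6 N down (damped, so slowly) at the foot click it over the flange, at about 4 degrees before level.
- blue_jar: Blue-lidded jar, 48 mm across, 63 mm high; origin at the centre of its underside. Bystander.
- glass_jug: Small clear glass jug with a blue handle, 42 x 54 mm, 74 mm high; origin at its underside. Fragile bystander.
- cork: Cork block, 45 x 60 x 35 mm; origin at the centre of its underside. Bystander.

How it is judged:
On the way:
1. the module, tipped foot end up, has its lip hooked under the near flange and touches the rail, before the foot goes down (angle between module_grip's own z axis and vertical above 0.1 rad and z of foot_nose in the frame of panel above 0.023 m and z of lip_tip in the frame of panel below 0.0209 m and x of lip_tip in the frame of panel between -0.021 and -0.003 m and contact force between module and panel above 0.3 N), for 0.1 s.
At the end, for the whole second after the job is handed in: Module level on the rail: grip point 47 to 50.2 mm over the panel's underside, tilt under 0.04 rad, square within 0.06 rad, lip tip on the robot's side 5 to 23 mm from the panel's mid-line, within 20 mm of midway between the stops, foot out (under 1.5 mm pushed back), at rest, let go (z of module_grip in the frame of panel between 0.047 and 0.0502 m and angle between module_grip's own z axis and vertical below 0.04 rad and angle between the x axis of module_grip and the x axis of panel, either way round below 0.06 rad and x of lip_tip in the frame of panel between -0.023 and -0.005 m and y of module_grip in the frame of panel between -0.02 and 0.02 m and value of joint foot below 0.0015 m and linear speed of module below 0.02 m/s); the robot touches nothing.
It fails at once if the module bears on the rail or plate with more than 25 N (contact force between module and panel above 25 N).
It fails at once if the blue jar is moved more than 15 mm (distance of blue_jar from where it was at the start of the episode above 0.015 m).
It fails at once if the glass jug is moved more than 15 mm (distance of glass_jug from where it was at the start of the episode above 0.015 m).
It fails at once if the cork block is moved more than 15 mm (distance of cork from where it was at the start of the episode above 0.015 m).
It also fails if it takes over 51 s, if anything falls off the work surface, if the arm or the gripper's body presses on something with over 40 N, if the wrist force passes 120 N, or if a joint passes its speed limit or range.

## Working session

There is one attempt and no reset: what is moved stays moved. The work goes in short steps, Python scripts to look and compute and a tool call to move; the robot and the scene stay as the last step left them, time stands still between calls to the robot, and variables do not carry over. Pictures are saved under pics/ and viewed, at most 10 in all, crops included, and the job is handed in when it is done.

Besides the shell and the picture viewer there is one more tool, called after ">>>" as name(argument=value, ...), one argument or row to a line, values as JSON. apply_moves: Moves the arm, as the interface text tells. Its arguments: {"type":"object","properties":{"rows":{"type":"array"},"jaw":{"type":"number"},"newtons":{"type":"number"}},"required":["rows"]}

```bash
ls; mkdir -p pics; python3 - <<'E'
from bench import telemetry, grab_frame
import cv2,numpy as np
for n in("scene","top"):
    f=grab_frame(n); cv2.imwrite(f"pics/{n}0.png",f["frame"][:,:,::-1]); print({k:v for k,v in f.items() if k!="frame"})
print(telemetry.get_obs())
E
```

```text
pics
{'vertical_fov': 51.16769940071554, 'cx': 284.2811729557604, 'cy': 210.03777384856417, 'origin': array([ 0.17326835, -0.45529988,  0.4085475 ]), 'attitude': array([ 1.13283422, -0.24707161, -0.38241678])}
{'vertical_fov': 44.1167879813406, 'cx': 273.6474142173358, 'cy': 204.23743250267967, 'origin': array([0.4041551 , 0.26165708, 1.0679048 ]), 'attitude': array([ 0.05506925, -0.07563952, -1.56748747])}
{'clock': 0.1, 'joints': array([-1.28913074,  0.47772174,  0.02231547,  1.55634146, -0.01151255,
        1.10932104, -0.08312244]), 'qvel': array([-0.00152888, -0.00180019,  0.00046282, -0.00164549,  0.00049808,
       -0.00030891,  0.0006871 ]), 'tau': array([ 3.60507336e-03, -5.97757459e+01,  1.61293220e+00, -2.81952953e+01,
        1.27371130e-02,  5.06044395e-03,  3.16437274e-05]), 'tcp_pos': array([0.25628148, 0.62391947, 0.25542419]), 'orientation': array([-6.08305277e-01, -3.08190569e+00,  2.58964103e-03]), 'contact_force': array([-0.47994682,  0.47757064, -0.35781889]), 'moment': array([-0.02602329,  0.04998038,  0.05699297]), 'gripper_force': 0.0, 'grip_width': 0.08546394537864231}
```

View pics/scene0.png

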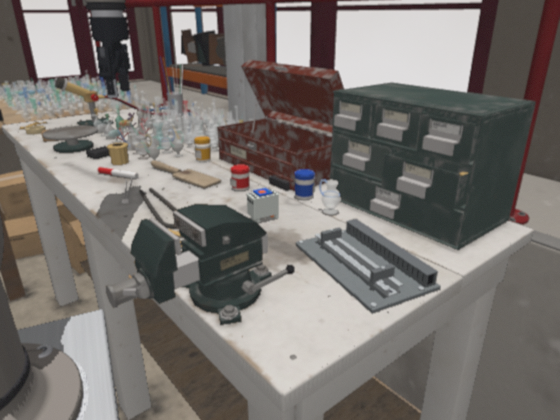

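View pics/top0.png

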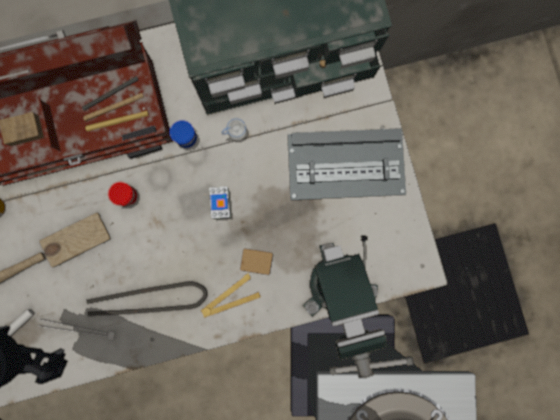

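The top view shows the plate at about (347,163), the module at (220,202), cork at (257,262), the jug at (236,130) and the jar at (183,134). I'll enlarge the module and plate for corners.

```bash
cat > h.py <<'E'
import numpy as np,cv2
from scipy.spatial.transform import Rotation as R
def K(f): return 210/np.tan(np.radians(f["vertical_fov"]/2))
def plane(f,uv,z):
    u,v=uv; F=K(f); d=R.from_rotvec(f["attitude"]).apply([(u-f["cx"])/F,-(v-f["cy"])/F,-1]); o=f["origin"]
    return o+d*(z-o[2])/d[2]
def proj(f,p):
    c=R.from_rotvec(f["attitude"]).inv().apply(np.asarray(p)-f["origin"]); F=K(f)
    return np.array([f["cx"]+F*c[0]/-c[2], f["cy"]-F*c[1]/-c[2]])
E
python3 - <<'E'
from h import *
from bench import grab_frame
t=grab_frame("top");s=grab_frame("scene")
def crop(im,x,y,w,h,S): return cv2.resize(im[y:y+h,x:x+w,::-1],(S*w,S*h),interpolation=cv2.INTER_CUBIC)
out=np.zeros((600,800,3),np.uint8)
a=crop(t["frame"],280,120,133,90,6); b=crop(t["frame"],205,180,32,45,4)[:,:]; b=cv2.resize(t["frame"][180:225,200:240,::-1],(0,0),fx=6,fy=6,interpolation=cv2.INTER_CUBIC)[:,:]
c=cv2.resize(s["frame"][180:225,240:290,::-1],(0,0),fx=6,fy=6,interpolation=cv2.INTER_CUBIC)
out=np.zeros((540,800,3),np.uint8)
out[:270,:240]=b; out[:270,260:560]=c
out[270:540,:399]=cv2.resize(a,(399,270)); 
cv2.imwrite("pics/c1.png",out)
cv2.imwrite("pics/c2.png",a)
for z,c in ((.008,[(289,134),(402,129),(406,194),(290,199)]),):
    for p in c: print(p,plane(t,p,z).round(4))
# white-ish module mask
for nm,p,z in (("cork",(257,262),.035),("jug",(236,130),.06),("jar",(183,134),.063),("mod",(220,202),.0585),("mod",(209.5,188.5),.06)): print(nm,plane(t,p,z).round(4))
E
```

```text
(289, 134) [0.6391 0.2162 0.008 ]
(402, 129) [ 0.6508 -0.0195  0.008 ]
(406, 194) [ 0.5146 -0.0252  0.008 ]
(290, 199) [0.5035 0.2143 0.008 ]
cork [0.3754 0.281  0.035 ]
jug [0.6351 0.3231 0.06  ]
jar [0.6259 0.4268 0.063 ]
mod [0.4925 0.3533 0.0585]
mod [0.5188 0.3739 0.06  ]
```

View pics/c1.png

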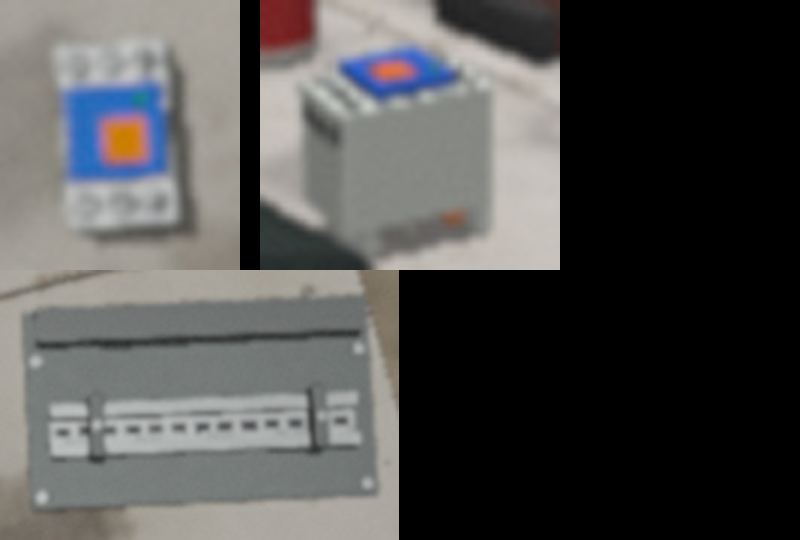

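View pics/c2.png

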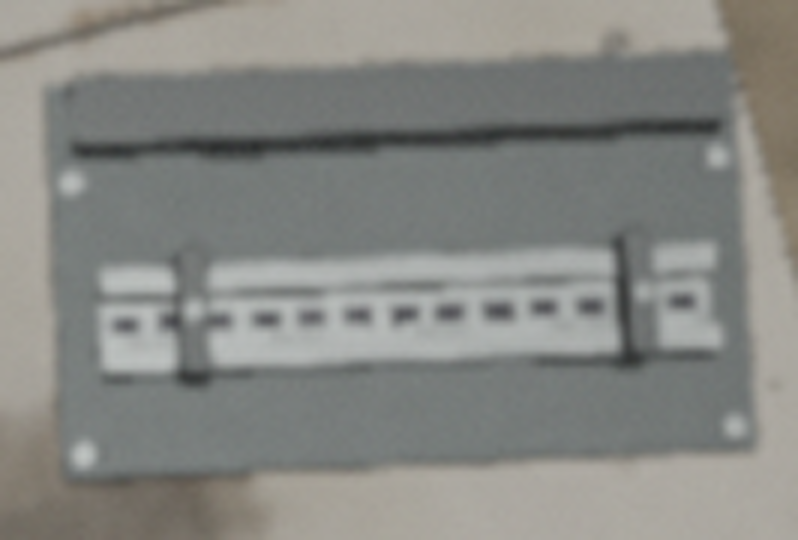

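The crops show the module's orange foot at its right-hand side in the scene view, so its +x points away from the robot. The rail, stops and plate corners are clear. Next I'll measure these with masks.

```bash
python3 - <<'E'
from h import *
from bench import grab_frame
t=grab_frame("top"); im=t["frame"]; hsv=cv2.cvtColor(im,cv2.COLOR_RGB2HSV)
S=6
def up(a,x,y,w,h): return cv2.resize(a[y:y+h,x:x+w],None,fx=S,fy=S,interpolation=cv2.INTER_CUBIC)
def pt(x,y,x0,y0,z): return plane(t,((x+.5)/S-.5+x0,(y+.5)/S-.5+y0),z)
def yaw(pl):
    c,(a,b)=pl.mean(0),np.linalg.svd(pl[:,:2]-pl[:,:2].mean(0))[2][0]; return c,np.degrees(np.arctan2(b,a))
# plate
x0,y0,w,h=280,118,135,92; c=up(im,x0,y0,w,h).astype(int); g=c.sum(2)/3
for p in [(200,100),(500,200),(30,300),(400,440),(400,260),(300,350)]: print(p,c[p[1],p[0]])
H=cv2.cvtColor(np.clip(c,0,255).astype(np.uint8),cv2.COLOR_RGB2HSV)
m=((c[:,:,0]<=c[:,:,2]+2)&(g<160)).astype(np.uint8); m=cv2.morphologyEx(m,cv2.MORPH_CLOSE,np.ones((60,60)));m=cv2.morphologyEx(m,cv2.MORPH_OPEN,np.ones((60,60)))
k=max(cv2.findContours(m,0,2)[0],key=cv2.contourArea); r=cv2.minAreaRect(k); q=cv2.boxPoints(r); print("plate",r)
for p in q: print(pt(*p,x0,y0,.008).round(4))
# rail: bright between stops
m=(g>165).astype(np.uint8)
top=[];bot=[]
for x in range(240,590,10):
    ys=np.where(m[215:400,x])[0]+215
    if len(ys): top.append(pt(x,ys[0]-.5,x0,y0,.023)); bot.append(pt(x,ys[-1]+.5,x0,y0,.023))
for n,a in(("railfar",top),("railnear",bot)): a=np.array(a); print(n,*yaw(a),a[0],a[-1])
# module
x0,y0,w,h=200,180,40,45; c=up(im,x0,y0,w,h).astype(int)
hs=cv2.cvtColor(np.clip(c,0,255).astype(np.uint8),cv2.COLOR_RGB2HSV)
b=cv2.inRange(hs,(100,120,60),(130,255,255)); k=max(cv2.findContours(b,0,2)[0],key=cv2.contourArea); r=cv2.minAreaRect(k); print("blue",r); Q=np.array([pt(*p,x0,y0,.064) for p in cv2.boxPoints(r)]); print(Q.mean(0),Q.round(4))
b2=((c.sum(2)/3>185)|(b>0)).astype(np.uint8); b2=cv2.morphologyEx(b2,cv2.MORPH_OPEN,np.ones((25,25)));k=max(cv2.findContours(b2,0,2)[0],key=cv2.contourArea); r=cv2.minAreaRect(k); print("white",r); Q=np.array([pt(*p,x0,y0,.0585) for p in cv2.boxPoints(r)]); print(Q.mean(0),Q.round(4))
# stops, by hand from crop c2 (6x, origin 280,120), top z=.041
for p in [(178,258),(205,258),(180,380),(208,380),(618,235),(648,235),(627,360),(652,360)]: print(p,plane(t,(p[0]/6+280,p[1]/6+120),.041).round(4))
E
```

```text
(200, 100) [114 117 117]
(500, 200) [116 120 118]
(30, 300) [170 165 157]
(400, 440) [120 124 122]
(400, 260) [121 126 125]
(300, 350) [171 175 173]
plate ((402.2085876464844, 278.1097717285156), (401.1898498535156, 691.8350219726562), 87.38831329345703)
[0.6408 0.2193 0.008 ]
[ 0.6531 -0.0209  0.008 ]
[ 0.5131 -0.0246  0.008 ]
[0.5015 0.2131 0.008 ]
railfar [0.57617185 0.09658328 0.023     ] -87.83046431385488 [0.57429687 0.15450677 0.023     ] [0.57853021 0.03858927 0.023     ]
railnear [0.54390579 0.09691073 0.023     ] -87.00102028611133 [0.54108715 0.15469373 0.023     ] [0.54593558 0.0390702  0.023     ]
blue ((116.608642578125, 132.1241455078125), (90.9198226928711, 97.56084442138672), 86.68222045898438)
[0.49278393 0.35468247 0.064     ] [[0.5066 0.3714 0.064 ]
 [0.5085 0.3399 0.064 ]
 [0.479  0.338  0.064 ]
 [0.4771 0.3694 0.064 ]]
white ((86.0, 133.0), (86.0, 34.0), 90.0)
[0.49295242 0.36513953 0.0585    ] [[0.507  0.3708 0.0585]
 [0.507  0.3598 0.0585]
 [0.4789 0.3595 0.0585]
 [0.4789 0.3705 0.0585]]
(178, 258) [0.573  0.1762 0.041 ]
(205, 258) [0.573  0.1672 0.041 ]
(180, 380) [0.532  0.1757 0.041 ]
(208, 380) [0.532  0.1664 0.041 ]
(618, 235) [0.5813 0.0288 0.041 ]
(648, 235) [0.5814 0.0187 0.041 ]
(627, 360) [0.5392 0.0264 0.041 ]
(652, 360) [0.5392 0.018  0.041 ]
```

```bash
cat > mv.py <<'E'
# track of the commanded pose; prints rows for targets, and books rows once used
import json,os,sys
from h import *
D=np.diag([-1.,1,-1])
def tool(yaw,tilt): return R.from_matrix(R.from_euler("ZY",[yaw,-tilt],degrees=True).as_matrix()@D)
def load():
    d=json.load(open("cmd.json")); return np.array(d["p"]),R.from_rotvec(d["r"])
def save(p,r): json.dump({"p":list(p),"r":list(r.as_rotvec())},open("cmd.json","w"))
def rows(targets):
    p,r=load(); out=[]
    for q,rr in targets:
        out.append([(r.inv().apply(np.array(q)-p)/.25).round(4).tolist(),((r.inv()*rr).as_rotvec()/np.pi).round(4).tolist()])
    s,w=out[-1]; np_=p+r.apply(np.array(s)*.25); nr=r*R.from_rotvec(np.array(w)*np.pi); save(np_,nr)
    for o in out: print(o)
E
python3 - <<'E'
from mv import *
from bench import telemetry
o=telemetry.get_obs(); save([.257,.624,.256],R.from_rotvec(o["orientation"]))
print(o["tcp_pos"])
g=tool(3.6,0)
rows([((.40,.46,.22),g)])
rows([((.4928,.3547,.12),g)])
rows([((.4928,.3547,.049),g)])
E
```

```text
[0.25640684 0.62413574 0.25584997]
[[-0.7784, -0.3893, 0.1444], [-0.0003, -0.0, -0.1441]]
[[-0.344, -0.4438, 0.3999], [0.0, -0.0, 0.0]]
[[0.0, -0.0, 0.284], [0.0, -0.0, 0.0]]
```

>>> apply_moves(
  rows=[
    [[-0.7784,-0.3893,0.1444],[-0.0003,0,-0.1441]],
    [[-0.7784,-0.3893,0.1444],[-0.0003,0,-0.1441]],
    [[-0.7784,-0.3893,0.1444],[-0.0003,0,-0.1441]],
    [[-0.7784,-0.3893,0.1444],[-0.0003,0,-0.1441]],
    [[-0.7784,-0.3893,0.1444],[-0.0003,0,-0.1441]],
  ],
  jaw=1,
)

```text
clock: 0.88
tcp_pos: [0.4023, 0.457, 0.2197]
orientation: [-0.089, 3.14, -0.002]
contact_force: [-0.0, 0.1, -0.5]
grip_width: 0.0856
gripper_force: 0.0
```

>>> apply_moves(
  rows=[
    [[-0.344,-0.4438,0.3999],[0,0,0]],
    [[-0.344,-0.4438,0.3999],[0,0,0]],
    [[-0.344,-0.4438,0.3999],[0,0,0]],
    [[-0.344,-0.4438,0.3999],[0,0,0]],
    [[-0.344,-0.4438,0.3999],[0,0,0]],
    [[-0.344,-0.4438,0.3999],[0,0,0]],
  ],
)

```text
clock: 1.62
tcp_pos: [0.4914, 0.3578, 0.1211]
orientation: [-0.104, 3.139, 0.005]
contact_force: [0.3, 0.0, 0.4]
grip_width: 0.0852
gripper_force: 0.0
```

```bash
python3 - <<'E'
from h import *
from bench import grab_frame,telemetry
t=grab_frame("top");s=grab_frame("scene")
a=cv2.resize(t["frame"][160:260,170:270,::-1],(400,400)); b=cv2.resize(s["frame"][130:230,210:310,::-1],(400,400))
cv2.imwrite("pics/d.png",np.hstack([a,b]))
o=telemetry.get_obs(); print(o["tcp_pos"],o["orientation"],o["contact_force"])
E
```

```text
[0.49166601 0.35705107 0.12100931] [-0.10269977  3.1389226   0.0039766 ] [ 0.23492839 -0.0420529  -0.45892424]
```

View pics/d.png

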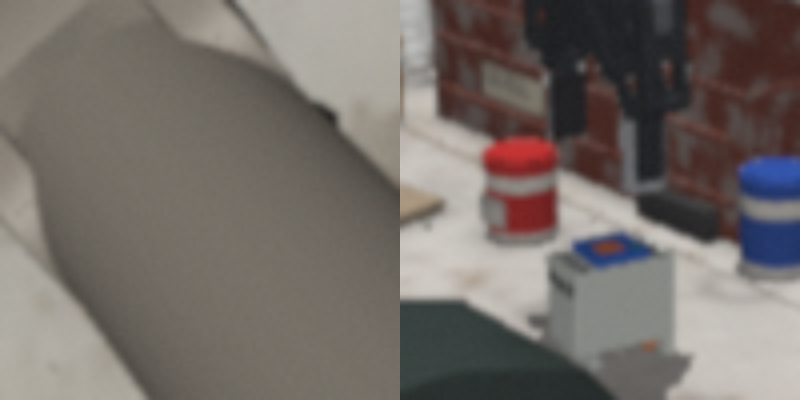

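Scene crop: the open fingers hang above the module and straddle it, and the arm hides the top view. I'll descend and grip.

>>> apply_moves(
  rows=[
    [[0,0,0],[0,0,0]],
    [[0,0,0.1],[0,0,0]],
    [[0,0,0.2],[0,0,0]],
    [[0,0,0.284],[0,0,0]],
    [[0,0,0.284],[0,0,0]],
    [[0,0,0.284],[0,0,0]],
    [[0,0,0.284],[0,0,0]],
  ],
)

```text
clock: 2.6
tcp_pos: [0.493, 0.3558, 0.0503]
orientation: [-0.099, 3.138, 0.003]
contact_force: [-0.0, 0.1, -0.1]
grip_width: 0.0853
gripper_force: 0.0
```

>>> apply_moves(
  rows=[
    [[0,0,0],[0,0,0]],
    [[0,0,0],[0,0,0]],
    [[0,0,0],[0,0,0]],
    [[0,0,0],[0,0,0]],
    [[0,0,0],[0,0,0]],
    [[0,0,0],[0,0,0]],
    [[0,0,0],[0,0,0]],
    [[0,0,0],[0,0,0]],
  ],
  jaw=-1,
  newtons=60,
)

```text
clock: 3.6
tcp_pos: [0.4925, 0.3553, 0.0495]
orientation: [-0.099, 3.14, 0.002]
contact_force: [-1.8, -1.2, 5.0]
grip_width: 0.0351
gripper_force: 59.7
```

```bash
python3 - <<'E'
from mv import *
from bench import telemetry
o=telemetry.get_obs(); p,r=load()
print(o["tcp_pos"],o["orientation"],r.as_rotvec(),p,o["contact_force"],o["moment"],o["grip_width"],o["gripper_force"])
print(((r.inv()*R.from_rotvec(o["orientation"])).as_rotvec()*57.3))
E
```

```text
[0.49250987 0.35533963 0.0495267 ] [-9.86879759e-02  3.13955625e+00  1.79188588e-03] [ 9.88456975e-02 -3.13992265e+00 -1.89916983e-04] [0.49280253 0.35470233 0.04899498] [-1.7811337  -1.15595617  5.04427617] [-0.25148339  0.26399791  0.01990453] 0.0350533582750003 59.65044558048248
[-0.05733702 -0.03618786  0.00532543]
```

```bash
cat > plan.py <<'E'
from mv import *
O=np.array([.566,.0965,0]); YAW=2.7
P=R.from_euler("Z",YAW,degrees=True)
OFF=.0135
def pose(cx,cz,tilt,mc=(-.018,-.0285),y=0.,yaw=YAW):
    """tool pose putting module point mc (x,z) at panel (cx,y,cz)"""
    r=R.from_euler("ZY",[yaw,-tilt],degrees=True)
    M=O+P.apply([cx,y,cz])-r.apply([mc[0],0,mc[1]])
    return M+r.apply([0,0,OFF]), tool(yaw,tilt)
def state(tilt_mc=(-.018,-.0285)):
    from bench import telemetry
    o=telemetry.get_obs(); r=R.from_rotvec(o["orientation"]); m=R.from_matrix(r.as_matrix()@D)
    M=o["tcp_pos"]-m.apply([0,0,OFF])
    f=lambda q:(P.inv().apply(M+m.apply(q)-O)*1e3).round(2)
    print("t",o["clock"],"C",f([-.018,0,-.0285]),"lip",f([-.0145,0,-.0307]),"foot",f([.014,0,-.030]),"grip",f([0,0,0]),"ZYX",m.as_euler("ZYX",degrees=True).round(2),"F",P.inv().apply(o["contact_force"]).round(2),"M",o["moment"].round(2),"w",round(o["grip_width"],4))
E
python3 - <<'E'
from plan import *
g=tool(3.6,0)
rows([((.4928,.3547,.15),g)])
q,r=pose(-.036,.0207,20); print(q)
rows([((.50,.22,.16),tool(3,10)),((q[0],q[1],.14),r)])
rows([(pose(-.036,.0307,20))])
state()
E
```

```text
[[0.0001, 0.0, -0.404], [0.0, -0.0, 0.0]]
[0.53258676 0.09492427 0.06632345]
[[0.0051, -0.5395, -0.0401], [0.0003, -0.0556, 0.0034]]
[[-0.0935, -1.047, 0.0398], [0.0009, -0.1111, 0.005]]
[[0.0871, -0.0, 0.2394], [0.0, -0.0, -0.0]]
t 3.6 C [-79.19 261.78   7.52] lip [-75.69 261.84   5.32] foot [-47.2  262.28   6.03] grip [-61.21 262.03  36.03] ZYX [ 3.6  -0.03  0.06] F [-1.83 -1.07  5.04] M [-0.25  0.26  0.02] w 0.0351
```

>>> apply_moves(
  rows=[
    [[0.0001,0,-0.06],[0,0,0]],
    [[0.0001,0,-0.2],[0,0,0]],
    [[0.0001,0,-0.404],[0,0,0]],
    [[0.0001,0,-0.404],[0,0,0]],
    [[0.0001,0,-0.404],[0,0,0]],
  ],
)

```text
clock: 4.22
tcp_pos: [0.4918, 0.3548, 0.15]
orientation: [0.099, -3.14, -0.001]
contact_force: [0.1, -0.4, -2.6]
grip_width: 0.0351
gripper_force: 60.1
```

```bash
python3 - <<'E'
from plan import *
state()
save([.49282753,.35470233,.15],tool(3.6,0))
rows([((.50,.22,.16),tool(3,10))])
q,r=pose(-.036,.0207,20)
rows([((q[0],q[1],.14),r)])
rows([(pose(-.036,.0307,20))])
E
```

```text
t 4.225 C [-79.91 261.22 107.97] lip [-76.42 261.28 105.77] foot [-47.92 261.73 106.46] grip [-61.91 261.49 136.47] ZYX [3.61 0.02 0.03] F [ 0.07 -0.45 -2.61] M [ 0.    0.01 -0.  ] w 0.0351
[[0.0052, -0.5395, -0.04], [0.0003, -0.0556, 0.0033]]
[[-0.0885, -0.5065, 0.0969], [0.0004, -0.0555, 0.0016]]
[[0.0871, -0.0, 0.2393], [0.0, -0.0, 0.0]]
```

>>> apply_moves(
  rows=[
    [[0.0052,-0.27,-0.02],[0.0003,-0.0278,0.0017]],
    [[0.0052,-0.5395,-0.04],[0.0003,-0.0556,0.0033]],
    [[0.0052,-0.5395,-0.04],[0.0003,-0.0556,0.0033]],
    [[0.0052,-0.5395,-0.04],[0.0003,-0.0556,0.0033]],
  ],
)

```text
clock: 4.72
tcp_pos: [0.4989, 0.2195, 0.1591]
orientation: [-0.076, 2.968, 0.007]
contact_force: [-0.1, -0.0, -1.9]
grip_width: 0.0352
gripper_force: 60.5
```

>>> apply_moves(
  rows=[
    [[-0.0443,-0.2533,0.0485],[0.0002,-0.0278,0.0008]],
    [[-0.0885,-0.5065,0.0969],[0.0004,-0.0555,0.0016]],
    [[-0.0885,-0.5065,0.0969],[0.0004,-0.0555,0.0016]],
    [[-0.0885,-0.5065,0.0969],[0.0004,-0.0555,0.0016]],
    [[-0.0885,-0.5065,0.0969],[0.0004,-0.0555,0.0016]],
  ],
)

```text
clock: 5.35
tcp_pos: [0.5327, 0.098, 0.1401]
orientation: [-0.07, 2.791, 0.015]
contact_force: [-1.2, -0.0, -1.6]
grip_width: 0.0355
gripper_force: 60.7
```

>>> apply_moves(
  rows=[
    [[0.0435,0,0.12],[0,0,0]],
    [[0.0871,0,0.2393],[0,0,0]],
    [[0.0871,0,0.2393],[0,0,0]],
    [[0.0871,0,0.2393],[0,0,0]],
    [[0.0871,0,0.2393],[0,0,0]],
    [[0.0871,0,0.2393],[0,0,0]],
  ],
)

```text
clock: 6.1
tcp_pos: [0.5327, 0.096, 0.077]
orientation: [-0.066, 2.79, 0.014]
contact_force: [0.8, -0.1, -1.8]
grip_width: 0.0356
gripper_force: 60.8
```

```bash
python3 - <<'E'
from plan import *
from bench import grab_frame
state()
s=grab_frame("scene")
cv2.imwrite("pics/e.png",cv2.resize(s["frame"][170:310,270:450,::-1],(720,560),interpolation=cv2.INTER_CUBIC))
# predicted pixels in crop
p,r=load(); m=R.from_matrix(r.as_matrix()@D); M=p-m.apply([0,0,OFF])
for n,q in (("foot",[.014,-.01,-.03]),("topback",[.03,-.018,.0225]),("topfront",[-.03,-.018,.0225]),("botfront",[-.03,-.018,-.0255]),("botback",[.03,-.018,-.0255])): print(n,((proj(s,M+m.apply(q))-[270,170])*4).round(1))
for y in(-.105,.07): 
  for x in (-.0235,.0115): print("rail",y,x,((proj(s,O+P.apply([x,y,.023]))-[270,170])*4).round(1))
E
```

```text
t 6.1 C [-35.81   1.16  31.37] lip [-31.77   1.16  30.51] foot [-5.24  1.16 40.96] grip [-28.69   1.12  64.32] ZYX [  2.71 -20.09   0.08] F [ 0.81 -0.11 -1.82] M [0.   0.51 0.03] w 0.0356
foot [354.1 324.3]
topback [369.1 217.1]
topfront [250.8 291.7]
botfront [279.4 379.1]
botback [393.  305.2]
rail -0.105 -0.0235 [461.  483.4]
rail -0.105 0.0115 [532.  459.6]
rail 0.07 -0.0235 [216.4 290.2]
rail 0.07 0.0115 [279.5 273.9]
```

View pics/e.png

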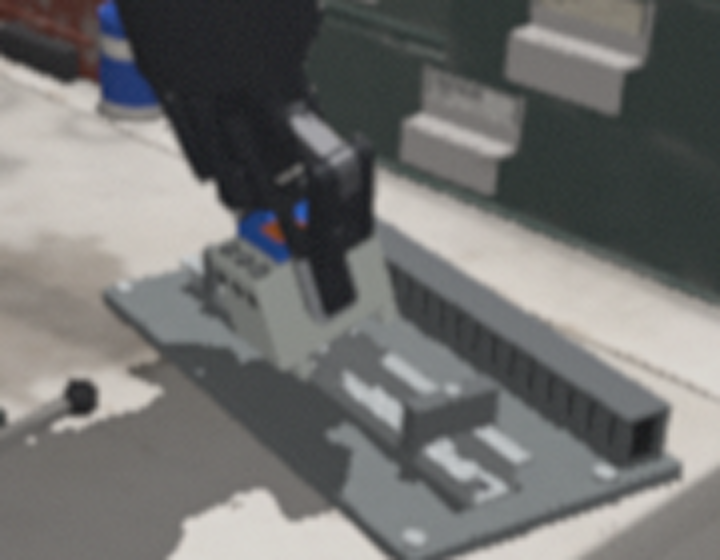

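The picture shows the module tipped foot end up, midway between the stops and just robot-side of the rail, matching the predicted corners within about 3 mm. I'll lower it, then feel forward.

```bash
python3 - <<'E'
from plan import *
rows([pose(-.036,.0207,20)])
rows([pose(x,.0207,20) for x in (-.034,-.032,-.030,-.029,-.028)])
E
```

```text
[[0.0137, -0.0, 0.0376], [0.0, -0.0, 0.0]]
[[-0.0075, -0.0, 0.0027], [0.0, -0.0, 0.0]]
[[-0.015, -0.0, 0.0055], [0.0, -0.0, 0.0]]
[[-0.0225, -0.0, 0.0082], [0.0, -0.0, 0.0]]
[[-0.0263, -0.0, 0.0096], [0.0, -0.0, 0.0]]
[[-0.0301, -0.0, 0.0109], [0.0, -0.0, 0.0]]
```

>>> apply_moves(
  rows=[
    [[0.0137,0,0.0376],[0,0,0]],
    [[0.0137,0,0.0376],[0,0,0]],
    [[0.0137,0,0.0376],[0,0,0]],
    [[0.0137,0,0.0376],[0,0,0]],
    [[0.0137,0,0.0376],[0,0,0]],
    [[0.0137,0,0.0376],[0,0,0]],
    [[0.0137,0,0.0376],[0,0,0]],
    [[0.0137,0,0.0376],[0,0,0]],
  ],
)

```text
clock: 7.15
tcp_pos: [0.5321, 0.0954, 0.0662]
orientation: [-0.066, 2.792, 0.013]
contact_force: [-0.2, 1.2, -1.7]
grip_width: 0.0356
gripper_force: 60.8
```

```bash
python3 -c "
from plan import *
state()"
```

```text
t 7.15 C [-36.47   0.59  20.59] lip [-32.43   0.59  19.72] foot [-5.89  0.58 30.13] grip [-29.3    0.56  53.53] ZYX [  2.69 -20.01   0.06] F [-0.13  1.16 -1.68] M [-0.03  0.51  0.03] w 0.0356
```

>>> apply_moves(
  rows=[
    [[-0.0075,0,0.0027],[0,0,0]],
    [[-0.015,0,0.0055],[0,0,0]],
    [[-0.0225,0,0.0082],[0,0,0]],
    [[-0.0263,0,0.0096],[0,0,0]],
    [[-0.0301,0,0.0109],[0,0,0]],
    [[-0.0301,0,0.0109],[0,0,0]],
  ],
)

```text
clock: 7.9
tcp_pos: [0.5401, 0.0958, 0.0662]
orientation: [-0.066, 2.792, 0.013]
contact_force: [-0.4, -0.7, -1.4]
grip_width: 0.0352
gripper_force: 60.8
```

```bash
python3 -c "
from plan import *
state()
rows([pose(x,.0207,20) for x in (-.0275,-.027,-.0265,-.026,-.0255,-.025)])"
```

```text
t 7.9 C [-28.4    0.54  20.61] lip [-24.36   0.54  19.74] foot [ 2.18  0.53 30.15] grip [-21.24   0.51  53.55] ZYX [  2.68 -20.01   0.06] F [-0.4  -0.7  -1.39] M [-0.    0.51 -0.05] w 0.0352
[[-0.0018, -0.0, 0.0007], [0.0, -0.0, 0.0]]
[[-0.0037, -0.0, 0.0014], [0.0, -0.0, 0.0]]
[[-0.0056, -0.0, 0.0021], [0.0, -0.0, 0.0]]
[[-0.0075, -0.0, 0.0028], [0.0, -0.0, 0.0]]
[[-0.0093, -0.0, 0.0035], [0.0, -0.0, 0.0]]
[[-0.0112, -0.0, 0.0041], [0.0, -0.0, 0.0]]
```

>>> apply_moves(
  rows=[
    [[-0.0037,0,0.0014],[0,0,0]],
    [[-0.0056,0,0.0021],[0,0,0]],
    [[-0.0075,0,0.0028],[0,0,0]],
    [[-0.0093,0,0.0035],[0,0,0]],
    [[-0.0112,0,0.0041],[0,0,0]],
    [[-0.0112,0,0.0041],[0,0,0]],
  ],
)

```text
clock: 8.65
tcp_pos: [0.5431, 0.096, 0.0662]
orientation: [-0.066, 2.792, 0.013]
contact_force: [0.3, -0.1, -2.9]
grip_width: 0.0352
gripper_force: 60.8
```

```bash
python3 -c "
from plan import *
state()
rows([pose(x,.0207,20) for x in (-.0245,-.024,-.0235)])"
```

```text
t 8.65 C [-25.41   0.58  20.62] lip [-21.37   0.58  19.75] foot [ 5.17  0.57 30.16] grip [-18.25   0.54  53.56] ZYX [  2.68 -20.01   0.06] F [ 0.33 -0.1  -2.91] M [-0.02  0.55  0.02] w 0.0352
[[-0.0019, -0.0, 0.0007], [0.0, -0.0, 0.0]]
[[-0.0038, -0.0, 0.0014], [0.0, -0.0, 0.0]]
[[-0.0057, -0.0, 0.0021], [0.0, -0.0, 0.0]]
```

>>> apply_moves(
  rows=[
    [[-0.0019,0,0.0007],[0,0,0]],
    [[-0.0038,0,0.0014],[0,0,0]],
    [[-0.0057,0,0.0021],[0,0,0]],
    [[-0.0057,0,0.0021],[0,0,0]],
  ],
)

```text
clock: 9.15
tcp_pos: [0.5443, 0.096, 0.0661]
orientation: [-0.066, 2.792, 0.013]
contact_force: [-1.9, 0.6, -1.3]
grip_width: 0.0354
gripper_force: 60.7
```

```bash
python3 -c "
from plan import *
state()
rows([pose(x,.0207,20) for x in (-.0230,-.0225,-.022)])"
```

```text
t 9.15 C [-24.27   0.54  20.43] lip [-20.23   0.55  19.56] foot [ 6.31  0.54 29.95] grip [-17.09   0.52  53.36] ZYX [  2.69 -19.98   0.05] F [-1.84  0.65 -1.27] M [ 0.01  0.8  -0.01] w 0.0354
[[-0.0018, -0.0, 0.0007], [0.0, -0.0, 0.0]]
[[-0.0037, -0.0, 0.0014], [0.0, -0.0, 0.0]]
[[-0.0056, -0.0, 0.002], [0.0, -0.0, 0.0]]
```

>>> apply_moves(
  rows=[
    [[-0.0018,0,0.0007],[0,0,0]],
    [[-0.0037,0,0.0014],[0,0,0]],
    [[-0.0037,0,0.0014],[0,0,0]],
  ],
)

```text
clock: 9.52
tcp_pos: [0.5447, 0.0959, 0.0658]
orientation: [-0.066, 2.793, 0.012]
contact_force: [-5.1, 0.4, -1.7]
grip_width: 0.0354
gripper_force: 60.9
```

```bash
python3 -c "
from plan import *
state()
q=pose(-.0225,.0207,20); save(*q); print(load()[0])
"
```

```text
t 9.525 C [-23.87   0.47  20.16] lip [-19.83   0.47  19.29] foot [ 6.73  0.47 29.66] grip [-16.66   0.45  53.09] ZYX [  2.7  -19.93   0.03] F [-5.11  0.6  -1.72] M [ 0.03  1.53 -0.03] w 0.0354
[0.54607177 0.09556021 0.06632345]
```

Contact shows at C ≈ -24 mm: 5 N in x and rising with command, matching the camera's edge at -23.5 mm. The lip is home, so I'll rock down around that edge.

```bash
python3 -c "
from plan import *
T=[18,16,14,12]
rows([pose(-.0226,.0207,t,(-.018,-.0278-.0007*t/20)) for t in T])"
```

```text
[[-0.0054, 0.0, 0.0028], [0.0, 0.0111, -0.0]]
[[-0.0111, 0.0, 0.0059], [0.0, 0.0222, -0.0]]
[[-0.0167, 0.0, 0.0091], [0.0, 0.0333, 0.0]]
[[-0.0221, 0.0, 0.0126], [0.0, 0.0444, 0.0]]
```

>>> apply_moves(
  rows=[
    [[-0.0054,0,0.0028],[0,0.0111,0]],
    [[-0.0111,0,0.0059],[0,0.0222,0]],
    [[-0.0167,0,0.0091],[0,0.0333,0]],
    [[-0.0221,0,0.0126],[0,0.0444,0]],
    [[-0.0221,0,0.0126],[0,0.0444,0]],
    [[-0.0221,0,0.0126],[0,0.0444,0]],
  ],
)

```text
clock: 10.28
tcp_pos: [0.551, 0.0962, 0.0647]
orientation: [-0.068, 2.933, 0.008]
contact_force: [-3.6, 0.1, -1.0]
grip_width: 0.0353
gripper_force: 61.0
```

```bash
python3 -c "
from plan import *
state()
rows([pose(-.0226,.0207,t,(-.018,-.0278-.0007*t/20)) for t in (11,10,9,8)])"
```

```text
t 10.275 C [-23.97   0.42  19.92] lip [-20.09   0.42  18.49] foot [ 7.65  0.41 25.05] grip [-12.24   0.39  51.52] ZYX [  2.67 -11.91   0.04] F [-3.63  0.27 -0.96] M [ 0.21  1.42 -0.06] w 0.0353
[[-0.003, 0.0, 0.0014], [0.0, 0.0056, 0.0]]
[[-0.0058, 0.0, 0.0029], [0.0, 0.0112, 0.0]]
[[-0.0087, 0.0, 0.0044], [0.0, 0.0167, 0.0]]
[[-0.0115, 0.0, 0.006], [0.0, 0.0223, 0.0]]
```

>>> apply_moves(
  rows=[
    [[-0.003,0,0.0014],[0,0.0056,0]],
    [[-0.0058,0,0.0029],[0,0.0112,0]],
    [[-0.0087,0,0.0044],[0,0.0167,0]],
    [[-0.0115,0,0.006],[0,0.0223,0]],
    [[-0.0115,0,0.006],[0,0.0223,0]],
    [[-0.0115,0,0.006],[0,0.0223,0]],
  ],
)

```text
clock: 11.02
tcp_pos: [0.5541, 0.0963, 0.064]
orientation: [-0.07, 3.004, 0.006]
contact_force: [-6.2, 1.0, 0.7]
grip_width: 0.0349
gripper_force: 61.1
```

```bash
python3 -c "
from plan import *
state()
rows([pose(-.0226,.0207,t,(-.018,-.0278-.0007*t/20)) for t in (7.5,7,6.5,6,5.5,5)])"
```

```text
t 11.025 C [-23.98   0.43  19.91] lip [-20.22   0.43  18.2 ] foot [ 7.92  0.42 22.79] grip [-10.04   0.41  50.6 ] ZYX [ 2.68 -7.85  0.04] F [-6.14  1.31  0.7 ] M [ 0.09  1.63 -0.1 ] w 0.0349
[[-0.0014, 0.0, 0.0007], [0.0, 0.0027, 0.0]]
[[-0.0029, 0.0, 0.0014], [0.0, 0.0055, 0.0]]
[[-0.0043, 0.0, 0.0022], [0.0, 0.0083, 0.0]]
[[-0.0057, 0.0, 0.0029], [0.0, 0.0111, 0.0]]
[[-0.0071, 0.0, 0.0037], [0.0, 0.0139, 0.0]]
[[-0.0086, 0.0, 0.0044], [0.0, 0.0166, 0.0]]
```

>>> apply_moves(
  rows=[
    [[-0.0014,0,0.0007],[0,0.0027,0]],
    [[-0.0029,0,0.0014],[0,0.0055,0]],
    [[-0.0043,0,0.0022],[0,0.0083,0]],
    [[-0.0057,0,0.0029],[0,0.0111,0]],
    [[-0.0071,0,0.0037],[0,0.0139,0]],
    [[-0.0086,0,0.0044],[0,0.0166,0]],
    [[-0.0086,0,0.0044],[0,0.0166,0]],
    [[-0.0086,0,0.0044],[0,0.0166,0]],
  ],
)

```text
clock: 12.02
tcp_pos: [0.5563, 0.0965, 0.0633]
orientation: [-0.071, 3.056, 0.004]
contact_force: [-6.1, 0.7, 1.5]
grip_width: 0.035
gripper_force: 61.0
```

```bash
python3 -c "
from plan import *
state()
rows([pose(-.0228,.0207,t,(-.018,-.0278-.0007*t/20)) for t in (4.5,4,3.5,3,2.5,2)])"
```

```text
t 12.025 C [-24.03   0.44  19.92] lip [-20.35   0.44  18.02] foot [ 7.98  0.43 21.13] grip [-8.5   0.42 49.84] ZYX [ 2.68 -4.85  0.04] F [-6.06  0.98  1.49] M [ 0.09  1.66 -0.1 ] w 0.035
[[-0.0006, -0.0, 0.0007], [0.0, 0.0028, 0.0]]
[[-0.002, 0.0, 0.0014], [0.0, 0.0056, 0.0]]
[[-0.0035, 0.0, 0.0021], [0.0, 0.0084, 0.0]]
[[-0.0049, 0.0, 0.0029], [0.0, 0.0111, 0.0]]
[[-0.0063, 0.0, 0.0036], [0.0, 0.0139, 0.0]]
[[-0.0077, 0.0, 0.0044], [0.0, 0.0167, 0.0]]
```

>>> apply_moves(
  rows=[
    [[-0.0006,0,0.0007],[0,0.0028,0]],
    [[-0.002,0,0.0014],[0,0.0056,0]],
    [[-0.0035,0,0.0021],[0,0.0084,0]],
    [[-0.0049,0,0.0029],[0,0.0111,0]],
    [[-0.0063,0,0.0036],[0,0.0139,0]],
    [[-0.0077,0,0.0044],[0,0.0167,0]],
    [[-0.0077,0,0.0044],[0,0.0167,0]],
    [[-0.0077,0,0.0044],[0,0.0167,0]],
  ],
)

```text
clock: 13.02
tcp_pos: [0.5585, 0.0965, 0.0625]
orientation: [-0.073, 3.108, 0.002]
contact_force: [-6.1, 0.6, 1.1]
grip_width: 0.035
gripper_force: 61.1
```

```bash
python3 -c "
from plan import *
state()
rows([pose(-.0232,.0207,t,(-.018,-.0278-.0007*t/20)) for t in (1.5,1,.5,0,-.5)])"
```

```text
t 13.025 C [-24.16   0.42  19.91] lip [-20.59   0.42  17.83] foot [ 7.88  0.41 19.45] grip [-7.09  0.39 48.98] ZYX [ 2.68 -1.85  0.04] F [-6.11  0.88  1.06] M [ 0.07  1.59 -0.09] w 0.035
[[0.0001, 0.0, 0.0006], [0.0, 0.0028, 0.0]]
[[-0.0013, 0.0, 0.0013], [0.0, 0.0056, 0.0]]
[[-0.0027, 0.0, 0.0021], [0.0, 0.0083, 0.0]]
[[-0.0041, 0.0, 0.0028], [0.0, 0.0111, 0.0]]
[[-0.0056, 0.0, 0.0036], [0.0, 0.0139, 0.0]]
```

>>> apply_moves(
  rows=[
    [[0.0001,0,0.0006],[0,0.0028,0]],
    [[-0.0013,0,0.0013],[0,0.0056,0]],
    [[-0.0027,0,0.0021],[0,0.0083,0]],
    [[-0.0041,0,0.0028],[0,0.0111,0]],
    [[-0.0041,0,0.0028],[0,0.0111,0]],
    [[-0.0041,0,0.0028],[0,0.0111,0]],
  ],
)

```text
clock: 13.78
tcp_pos: [0.5597, 0.0966, 0.0621]
orientation: [0.074, -3.139, -0.001]
contact_force: [-7.5, 0.9, 3.6]
grip_width: 0.0353
gripper_force: 61.6
```

```bash
python3 - <<'E'
from plan import *
from bench import grab_frame
save(*pose(-.0232,.0207,0,(-.018,-.0278)))
state()
s=grab_frame("scene")
cv2.imwrite("pics/f.png",cv2.resize(s["frame"][210:290,310:410,::-1],(800,600),interpolation=cv2.INTER_CUBIC)[:600])
rows([pose(-.0232,.0205,t,(-.018,-.0278)) for t in (-.7,-1.5)])
E
```

```text
t 13.775 C [-24.41   0.48  20.1 ] lip [-20.91   0.48  17.89] foot [ 7.59  0.47 18.53] grip [-6.35  0.45 48.56] ZYX [2.69 0.12 0.04] F [-7.49  1.25  3.65] M [-0.03  1.53 -0.05] w 0.0353
[[-0.002, -0.0, 0.0017], [-0.0, 0.0039, -0.0]]
[[-0.0043, -0.0, 0.0027], [-0.0, 0.0083, -0.0]]
```

View pics/f.png

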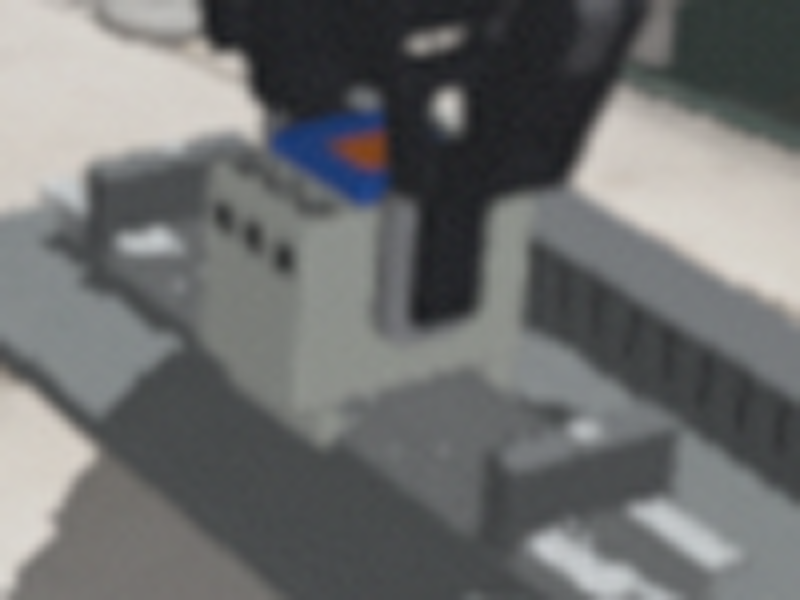

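The picture shows the module level on the rail between the stops, its underside on the rail top. A small over-rock will make sure of the click.

>>> apply_moves(
  rows=[
    [[-0.002,0,0.0017],[0,0.0039,0]],
    [[-0.0043,0,0.0027],[0,0.0083,0]],
    [[-0.0043,0,0.0027],[0,0.0083,0]],
  ],
)

```text
clock: 14.2
tcp_pos: [0.5608, 0.0967, 0.0624]
orientation: [0.073, -3.112, 0.001]
contact_force: [-10.6, -1.2, 13.4]
grip_width: 0.0352
gripper_force: 62.6
```

```bash
python3 -c "
from plan import *
state()
rows([pose(-.0236,.0207,t,(-.018,-.0278)) for t in (0,1.5)])"
```

```text
t 14.2 C [-24.41   0.44  20.92] lip [-20.98   0.44  18.62] foot [ 7.53  0.43 18.51] grip [-5.61  0.44 48.9 ] ZYX [2.69 1.63 0.  ] F [-10.68  -0.69  13.44] M [-0.37  2.34 -0.06] w 0.0352
[[0.006, 0.0, -0.0025], [-0.0, -0.0083, -0.0]]
[[0.0104, 0.0, -0.0043], [-0.0, -0.0166, 0.0]]
```

>>> apply_moves(
  rows=[
    [[0.006,0,-0.0025],[0,-0.0083,0]],
    [[0.0075,0,-0.0025],[0,-0.0083,0]],
    [[0.0085,0,-0.0025],[0,-0.0083,0]],
    [[0.0085,0,-0.0025],[0,-0.0083,0]],
  ],
)

```text
clock: 14.7
tcp_pos: [0.5596, 0.0967, 0.0621]
orientation: [-0.074, 3.141, 0.002]
contact_force: [-4.8, -0.4, 2.3]
grip_width: 0.0356
gripper_force: 61.2
```

```bash
python3 -c "
from plan import *
state()"
```

```text
t 14.7 C [-24.39   0.5   20.07] lip [-20.89   0.5   17.87] foot [ 7.61  0.5  18.57] grip [-6.39  0.47 48.57] ZYX [ 2.69 -0.    0.06] F [-4.85 -0.21  2.28] M [-0.14  1.   -0.04] w 0.0356
```

>>> apply_moves(
  rows=[
    [[0,0,0],[0,0,0]],
    [[0,0,0],[0,0,0]],
    [[0,0,0],[0,0,0]],
    [[0,0,0],[0,0,0]],
    [[0,0,0],[0,0,0]],
    [[0,0,0],[0,0,0]],
  ],
  jaw=0.6,
)

```text
clock: 15.45
tcp_pos: [0.5593, 0.0968, 0.0619]
orientation: [-0.074, 3.14, 0.002]
contact_force: [-0.5, 0.2, 0.6]
grip_width: 0.0685
gripper_force: 0.0
```

>>> apply_moves(
  rows=[
    [[0,0,-0.05],[0,0,0]],
    [[0,0,-0.15],[0,0,0]],
    [[0,0,-0.3],[0,0,0]],
    [[0,0,-0.5],[0,0,0]],
    [[0.2,0.5,-0.6],[0,0,0]],
    [[0.4,0.9,-0.6],[0,0,0]],
    [[0.4,0.9,-0.6],[0,0,0]],
    [[0.4,0.9,-0.6],[0,0,0]],
    [[0.4,0.9,-0.6],[0,0,0]],
  ],
)

```text
clock: 16.58
tcp_pos: [0.4452, 0.3224, 0.2141]
orientation: [-0.09, 3.139, 0.008]
contact_force: [0.0, -1.0, -1.1]
grip_width: 0.0686
gripper_force: 0.0
```

```bash
python3 - <<'E'
from plan import *
from bench import grab_frame
s=grab_frame("scene");t=grab_frame("top")
a=cv2.resize(s["frame"][210:290,320:400,::-1],(480,480),interpolation=cv2.INTER_CUBIC)
b=cv2.resize(t["frame"][130:205,320:370,::-1],(320,480),interpolation=cv2.INTER_CUBIC)
cv2.imwrite("pics/g.png",np.hstack([a,b]))
M=O+P.apply([-.0064,.0005,.0485])
for n,q in (("topfrontR",[-.03,-.018,.0225]),("topbackR",[.03,-.018,.0225]),("botfrontR",[-.03,-.018,-.0255]),("botbackR",[.03,-.018,-.0255]),("topfrontL",[-.03,.018,.0225]),("topbackL",[.03,.018,.0225])):
    w=M+P.apply(q); print(n,((proj(s,w)-[320,210])*6).round(1),((proj(t,w)-[320,130])*6.4).round(1)+[480,0])
E
```

```text
topfrontR [162.3 185.4] [748.4 335.1]
topbackR [338.7 139. ] [736.7 139.9]
botfrontR [152.4 337.4] [720.7 354. ]
botbackR [324.7 287.2] [709.7 167.5]
topfrontL [ 89.  132.2] [630.1 340.3]
topbackL [261.2  89.3] [619.  144.9]
```

View pics/g.png

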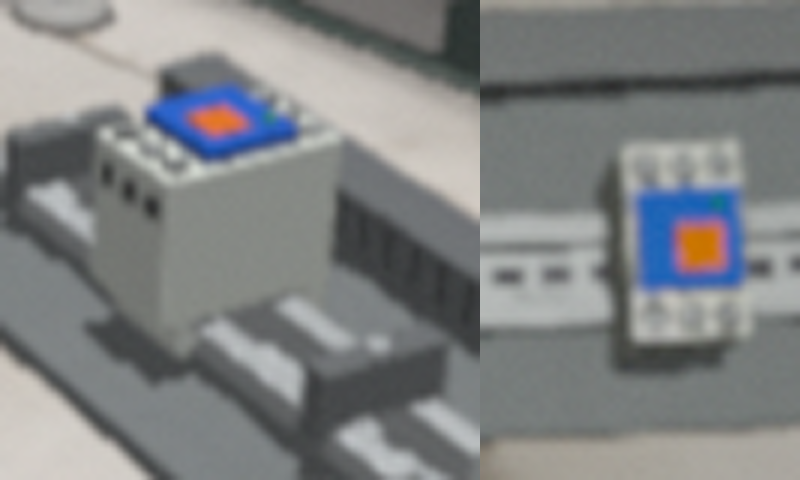

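The final picture shows the module free and level, with top corners at (165,185) and (340,140) against (162,185) and (339,139) predicted for a seated module. It stands midway between the stops.

```bash
python3 -c "
from bench import job
print(job.hand_in())"
```

```text
the job is handed in; nothing more can be done
None
```

The relay module is on the rail, level, released and about midway between the end stops, and the job is handed in at about 17 s. I couldn't see the foot click directly; I infer it from the module sitting level within about half a degree, and the bench gave no verdict.

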